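# Hold the sprung blast gate half open for an airflow reading

## Robot

A 6-joint arm with a two-finger parallel gripper is mounted at the origin on the work surface. World frame = base frame: x ahead of the robot, y to its left, z up, the work surface at z = 0. Lengths are in m, angles in rad, forces in N, time in s.
With the tool pointing down it reaches from about 0.25 to 0.8 m from the base axis. Payload 8.5 kg.
Tool frame: the origin (TCP) lies on the centre line of the jaws, within the pads' length; the fingertips stand arm.nose_length ahead of it and the grasp point (between the pads) is the TCP (arm.nose_length is the distance from the TCP to the fingertips, in m); z points along the fingers, y is the line along which they close (so a half turn about z gives the same grasp; the last joint's range is limited). The gripper opens to 85 mm and grips with 20 to 120 N. Pads are 22 mm wide; open, the fingers measure 114 mm over their backs; the gripper's body (76 mm by 85 mm) begins 54 mm behind the grasp point. The pads swing forward as they close: fully open they stand 13 mm farther back than shut.
Start: joints at [1.126, 0.238, -0.013, 1.319, 0, 1.571], TCP at [0.226, 0.474, 0.25] pointing down, gripper open.
Joint ranges: [-2.66, 2.66], [-1.03, 1.9], [-1.14, 1.46], [-1.82, 2.27], [-1.45, 1.34], [-3.14, 3.14]. Speed limits (rad/s): [2.22, 2.22, 2.79, 3.14, 3.14, 3.14].

## Interface

Orientations are given as a unit quaternion [x, y, z, w].
In Python, from workcell import arm gives the robot as it stands. Calls block until the motion is done:
- arm.reach(position, orientation): joint-space move of the TCP to a pose.
- arm.move_l(position, ori=None, speed=0.15, until_force=None): straight line of the TCP; ori=None keeps the orientation; speed is the mean speed in m/s. With until_force (N) it stops when the force on the tool has changed by that much, and returns True; else False.
- arm.movej(angles): joint-space move.
- arm.let_go() and arm.gripper_close(newtons=None): open the fingers fully, or close them until they stop; newtons is the grip in N (None keeps the last).
- arm.dwell(seconds).
- arm.ik(position, orientation): joint angles nearest the present ones, or None.
- arm.get_state(): the state.
- arm.read_camera(name): name is "scene" or "top"; returns (picture, depth): 420x560x3 uint8, red, green, blue; 420x560 float32, m along the optical axis (not along the pixel's ray), 0 where there is no reading.
- arm.get_calibration(name): a dict with "intrinsics" (3x3 intrinsics, pixels), "R" (3x3) and "t" (3): a world point X has camera coordinates R X + t. Camera axes: x right, y down, z forward; pixel columns grow to the right and rows downward; lengths in m; the calibration is good to about 2 mm. A picture is of the moment at which its call begins. get_calibration takes no time and is no camera call.
A pose or a line that the arm cannot do raises arm.MotionError and nothing moves.
- arm.job_done(): hands the job in; it is judged then, once.
The state is a dict: "t": time; "q": joint angles; "qd": joint speeds; "effort": joint torques, N m; "ee_pos": TCP position; "tcp_rot": TCP orientation; "force": force on the tool from outside, world axes, zero at the start; "moment": the same for the moment, N m; "grip_width": finger opening in m; "finger_force": force on a finger pad.
Only numpy, scipy, OpenCV 4.12 (cv2) and the standard library are available. Lean on these libraries where they do the work, as an engineer would, in place of code of your own. Each camera call takes 0.05 s, during which the arm holds its last target. There are 200 camera calls.

## Task

I want to take an airflow reading at the bench's extraction mouth with the gate half open. Turn the fan-speed dial until its pointer stands at the index clip (leave the clip itself where it is) and let go of it; then pull the spring-return gate out to half travel and finish holding it there, still against its spring, while I read. Leave everything else on the bench where it is.

Things in the scene. Friction and masses are not known exactly. Their poses are not given: they have to be found in the camera images.
- gate_base: spring-return blast gate on an extraction pipe that comes up through the bench (fixed): white pipe 80 mm across, on it two aluminium plates 110 (along x) x 112 mm with the blade between them (top face 103 mm above the bench, near edge 60 mm to -x of the origin), a spring barrel along either side. Origin on the bench under the mouth's centre, z up. The blade pulls out along this body's own -x
- gate_mouth (a point): centre of the gate's open round mouth at the rim, 125 mm above the bench: bore 64 mm, collar 76 mm outside. Seen from above through the mouth, the blade (flat steel, 74 mm wide, 5 mm thick, top 96.5 mm above the bench) covers the bore when shut; at half travel its straight edge crosses the middle of the bore
- gate: the gate's sliding blade with all it carries: a crossbar 12 x 150 x 12 mm across its outer end, joined to two spring rods, and the pull on it. Origin on the mouth's axis, 94 mm above the bench, when shut; moves with the blade; axes as gate_base
- gate_pull (a point): in the middle of the pull, 124 mm above the bench: an upturned black grip 12 mm thick along the slide, 60 mm wide, from 100 to 140 mm above the bench, on the middle of the blade's crossbar. Shut, this point is 111 mm to gate_base's -x from the mouth's axis, and 67 mm are free between grip and collar. Moves with the blade
- gate_slide (a joint): how far the blade is pulled out, m: 0 shut, 0.070 fully open (stop), 0.035 half travel. Springs shut it: 5 N at 0, rising by 150 N/m to about 10 N at half and 15.5 N at full travel, plus 0.6 N friction; let go, it shuts itself. A thin black line across the blade comes level with the near edge of the plates at half travel
- controller: the extraction fan's speed controller (fixed): grey steel case 130 mm (x) by 150 mm (y), top face 74 mm above the bench, cooling fins on its +x side (to 80 mm from the middle), rocker switch and pilot lamp on top beside the dial. Origin on the bench under the case's middle, z up. The dial plate, 100 mm across and 2 mm high, is centred 15 mm to +y of the middle
- fan_dial (a joint): turn of the fan-speed dial, rad, growing clockwise seen from above, 0 to 4.71. At 0 its pointer aims 135 degrees from the controller's own +x towards its +y. It stays where it is left (friction 0.05 N m)
- dial_grip (a point): on the dial's vertical axis, 98 mm above the bench, the height to grip. The dial is a black pointer knob: a round skirt 60 mm across, 76 to 84 mm above the bench, and on it a bar 52 mm long and 14 mm wide, 84 to 108 mm above the bench, lying along the pointer's direction; a white line on one half of the bar shows the pointing end
- dial_tip (a point): the dial's pointing direction carried out to 36 mm from its axis, 80 mm above the bench; turns with the dial
- index_clip (a joint): where the index clip sits, rad, counted like fan_dial: the dial is on the mark when the two values are equal. At the start the clip is 0.5 to 1.4 rad clockwise of the pointer
- clip_tip (a point): the inward tip of the index clip, 36 mm from the dial's axis: a small black clip, 9 mm wide, on the rim of the dial plate, 33 to 55 mm from the dial's axis and up to 82 mm above the bench; it slides round the plate stiffly if pushed
- anemometer: bystander: hand-held vane anemometer lying flat, 192 x 72 x 26 mm: grey case with a round black vane ring at one end; origin under the middle of its length
- sander: bystander: random orbital palm sander standing on its pad, 124 mm across, 142 mm tall, with a dust spout; origin at the centre of its pad's underside
- plain_gate: bystander: loose ordinary hand blast gate WITHOUT springs, lying flat: aluminium plate 110 x 112 x 18 mm with a collar to 40 mm high and a short blade end; origin under its plate. Not the gate to be worked
- hose_cuff: bystander: black stepped hose cuff standing up, 80 mm across, 70 mm tall; origin at the centre of its foot
- tape_measure: bystander: tape measure standing on edge, 72 x 36 x 66 mm; origin under its centre
- screwdriver: bystander: screwdriver, 190 mm, lying on the bench between controller and gate; origin underneath near its middle
- screw_jar: bystander: glass jar with a steel lid, 60 mm across, 85 mm tall; origin at the centre of its foot
- sanding_block: bystander: cork sanding block, 110 x 65 x 32 mm; origin under its centre
Mind the look-alikes: they are no part of the job. What is shaped like the controller but pink is not meant.

How it is judged:
On the way, in this order (a step that is already met when the one before it is completed fails the run):
1. the dial's pointer stands at the index clip and the robot has let go of the dial (horizontal distance between dial_tip and clip_tip below 0.005 m and contact force between the arm and controller below 0.05 N), for 0.2 s.
2. the robot holds the gate at half travel against its spring (horizontal distance between dial_tip and clip_tip below 0.005 m and value of joint gate_slide between 0.029 and 0.041 m and contact force between the fingers and gate above 4 N), for 0.5 s.
At the end, for the whole second after the job is handed in: The gate is still, pulled out 35 mm give or take 6 mm (half of its 70 mm travel), held there by the robot's fingers with more than 4 N, and the dial's pointer still stands at the index clip within 5 mm at 36 mm radius (8 degrees) (all of step 2 and velocity of joint gate_slide between -0.01 and 0.01 m/s); the arm keeps its last pose, push and grip.
It fails at once if the index clip was shifted by more than 5 mm (distance of clip_tip from where it was at the start of the episode above 0.005 m).
It fails at once if a bystander was moved by more than 30 mm (distance of any of anemometer, sander, plain_gate, hose_cuff, tape_measure, screwdriver, screw_jar, sanding_block from where it was at the start of the episode above 0.03 m).
It also fails if it takes over 48 s, if anything falls off the work surface, if the arm or the gripper's body presses on something with over 40 N, if the wrist force passes 120 N, or if a joint passes its speed limit or range.

## Working session

There is one attempt and no reset: what is moved stays moved. The work goes in short steps, each a Python script; the robot and the scene stay as the last script left them, time stands still between calls to the robot, and variables do not carry over. Pictures are saved under pics/ and viewed, at most 10 in all, crops included, and the job is handed in when it is done.

```bash
mkdir -p pics; python3 - <<'E'
from workcell import arm
import cv2,numpy as np
for n in("scene","top"):
    p,d=arm.read_camera(n); np.savez(f"pics/{n}0.npz",p=p,d=d); cv2.imwrite(f"pics/{n}0.png",p[:,:,::-1])
    c=arm.get_calibration(n); print(n,c["intrinsics"],-c["R"].T@c["t"],c["R"])
s=arm.get_state();print(s,arm.nose_length)
E
```

```text
scene [[469.21788938   0.         280.23740479]
 [  0.         469.21788938 208.64066714]
 [  0.           0.           1.        ]] [1.17801345 0.97944447 1.01438943] [[-0.81357307  0.58138833 -0.00929874]
 [ 0.35637691  0.48593671 -0.79803572]
 [-0.45945006 -0.65257423 -0.6025384 ]]
top [[455.99838409   0.         281.44292312]
 [  0.         455.99838409 213.18493647]
 [  0.           0.           1.        ]] [ 0.44035441 -0.02905717  1.43766319] [[ 0.023482   -0.99971934  0.00313665]
 [-0.99869321 -0.02360012 -0.04533098]
 [ 0.04539229 -0.00206809 -0.9989671 ]]
{'t': 0.1, 'q': array([ 1.12599947e+00,  2.38720146e-01, -1.41556087e-02,  1.31922179e+00,
        1.46391983e-05,  1.57077778e+00]), 'qd': array([ 7.59792901e-06, -2.24093225e-03,  1.11909903e-03, -4.52852678e-04,
        9.05195286e-04,  8.43662297e-04]), 'effort': array([-3.57238309e-05, -5.39718890e+01,  3.47000384e+01,  1.33967627e-02,
        1.93539086e-05, -3.50116395e-06]), 'ee_pos': array([0.22573898, 0.47360081, 0.24974783]), 'tcp_rot': array([ 2.20560525e-01,  9.75373073e-01, -6.32971075e-04, -1.50650145e-04]), 'force': array([-1.00997599,  0.42795942, -0.35213508]), 'moment': array([ 0.00709065, -0.0420543 , -0.01537174]), 'finger_force': 0.0, 'grip_width': 0.08544893925108735} 0.019
```

View pics/scene0.png

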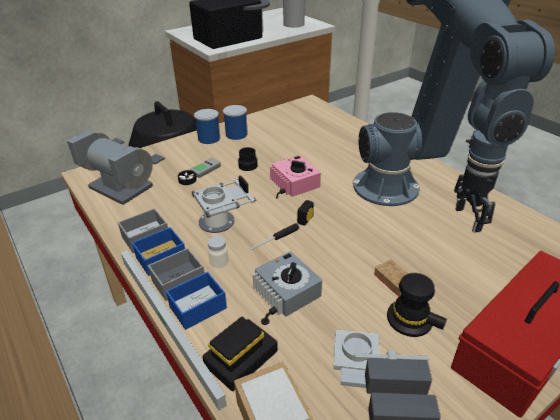

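View pics/top0.png

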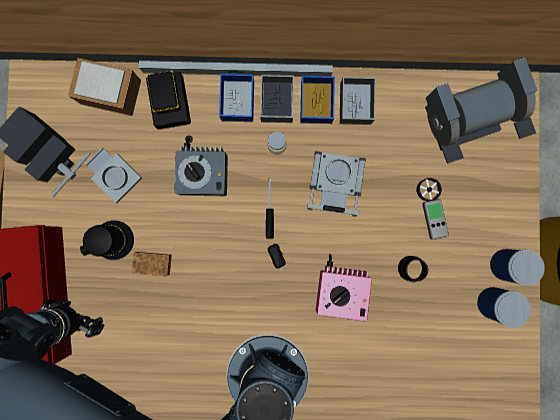

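The top view shows the grey controller at about (200,172), with its dial at about (194,171). The spring gate is at about (337,175), with its pull near (333,209), and the pink decoy is at (343,293). I'll zoom in next.

```bash
python3 - <<'E'
import cv2,numpy as np
t=np.load("pics/top0.npz")["p"][:,:,::-1]; s=np.load("pics/scene0.npz")["p"][:,:,::-1]
f=lambda im,x,y,w,h,k:cv2.resize(im[y:y+h,x:x+w],None,fx=k,fy=k,interpolation=cv2.INTER_CUBIC)
a=np.hstack([f(t,165,130,66,66,6),f(t,300,140,66,80,6)[:396]])
b=np.hstack([f(s,250,245,80,40,5)[:200],f(s,185,165,78,40,5)[:200]])
b=b[:,:792];b=np.pad(b,((0,0),(0,792-b.shape[1]),(0,0)))
cv2.imwrite("pics/crop1.png",np.vstack([a,b]))
E
```

```text
(no output)
```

View pics/crop1.png

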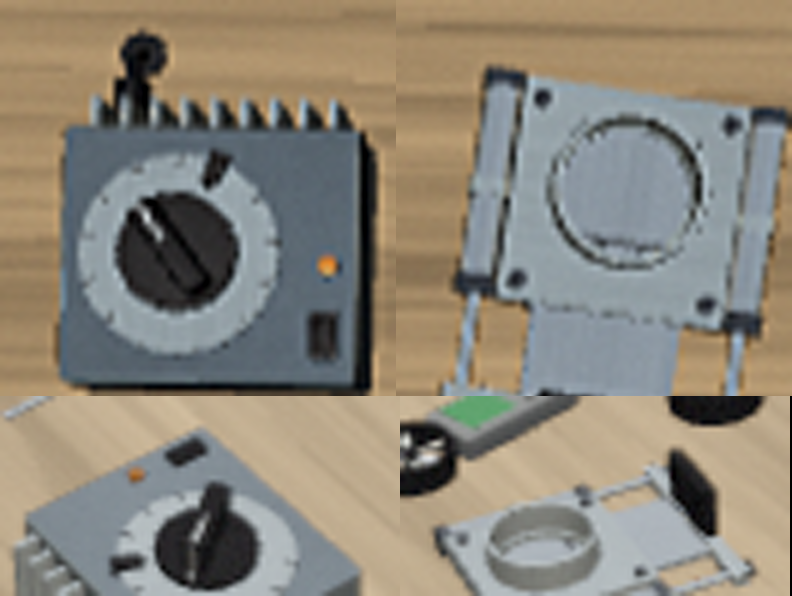

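```bash
cat >h.py <<'E'
from workcell import arm
import cv2,numpy as np
def cloud(n,d):
    c=arm.get_calibration(n);K=c["intrinsics"];v,u=np.mgrid[:420,:560]
    P=np.stack([(u-K[0,2])/K[0,0]*d,(v-K[1,2])/K[1,1]*d,d],-1)
    return (P-c["t"])@c["R"]
def ray(n,u,v,z):
    c=arm.get_calibration(n);o=-c["R"].T@c["t"];r=c["R"].T@np.linalg.inv(c["intrinsics"])@[u,v,1]
    return o+r*(z-o[2])/r[2]
def ortho(n,im,x0,y0,w,z,res=.0005):
    """plane z rectified: rows down = -x, cols right = -y, centred at x0,y0, half-width w"""
    c=arm.get_calibration(n);k=int(2*w/res)+1;g=np.arange(k)*res
    X,Y=np.meshgrid(x0+w-g,y0+w-g,indexing="ij")
    p=np.stack([X,Y,0*X+z],-1)@c["R"].T+c["t"];q=p@c["intrinsics"].T
    q=(q[...,:2]/q[...,2:]).astype(np.float32)
    return cv2.remap(im,q[...,0],q[...,1],cv2.INTER_LINEAR)
E
python3 - <<'E'
from h import *
f=np.load("pics/top0.npz");p,d=f["p"],f["d"];P=cloud("top",d);g=p.max(-1)
hsv=cv2.cvtColor(p,cv2.COLOR_RGB2HSV)
def box(u0,v0,u1,v1):
    m=np.zeros(d.shape,bool);m[v0:v1,u0:u1]=1;return m
def rect(m,n):
    q=P[m][:,:2].astype(np.float32);(c,s,a)=cv2.minAreaRect(q*1000);print(n,len(q),np.round(c,1),np.round(s,1),round(a,1),"z",np.round(np.median(P[m][:,2]),4),"mean",q.mean(0))
B=box(165,130,236,200);z=P[...,2]
rect(B&(z>.066)&(z<.084),"case")
rect(B&(z>.098),"bar")
pl=B&(g>150)&(hsv[...,1]<60)&(z>.068)&(z<.083)
n,l,st,_=cv2.connectedComponentsWithStats(pl.astype(np.uint8));k=1+st[1:,4].argmax();cn=max(cv2.findContours((l==k).astype(np.uint8),0,1)[0],key=len)
pts=np.array([ray("top",*c[0],.076)[:2] for c in cn]);(c,r)=cv2.minEnclosingCircle((pts*1000).astype(np.float32));print("plate",c,r,st[k])
G=box(300,140,370,220)
for a,b,nm in((.095,.11,"plates"),(.119,.13,"collar"),(.132,.15,"pull")): rect(G&(z>a)&(z<b),nm)
for nm,c in(("top",0),):
    o=ortho("top",p,c0:=float(pts.mean(0)[0]),c1:=float(pts.mean(0)[1]),.06,.08)
    o2=ortho("top",p,c0,c1,.06,.108)
    print(c0,c1);cv2.imwrite("pics/o.png",cv2.resize(np.hstack([o,o2])[:,:,::-1],None,fx=1.6,fy=1.6))
s=np.load("pics/scene0.npz");S=cloud("scene",s["d"]);z2=S[...,2]
for nm,m in(("bar",(z2>.098)&(z2<.112)&(abs(S[...,0]-c0)<.05)&(abs(S[...,1]-c1)<.05)),):
    q=S[m];print(nm,len(q),q.mean(0),cv2.minAreaRect((q[:,:2]*1000).astype(np.float32)))
m=(z2>.12)&(z2<.145)&(abs(S[...,0]-.43)<.08)&(abs(S[...,1]+.15)<.08);q=S[m];print(len(q),q[:,:2].min(0),q[:,:2].max(0))
E
```

```text
case 1967 [627.1 217. ] [145.1 150.7] 0.9 z 0.0753 mean [0.6209835  0.21434075]
bar 112 [532.3 115.6] [342.   24.5] 53.5 z 0.1096 mean [0.57852906 0.1728725 ]
plate (620.5802612304688, 232.20263671875) 49.63139343261719 [178 156  33  33 450]
plates 2056 [ 592.5 -190.3] [151.1 173.3] 82.7 z 0.1013 mean [ 0.6022229 -0.1907352]
collar 124 [ 587.1 -189.3] [ 73.9 153.9] 83.1 z 0.1243 mean [ 0.62034935 -0.19347478]
pull 88 [ 516.6 -181.5] [59. 12.] 82.8 z 0.1407 mean [ 0.51627684 -0.1811109 ]
0.6239112525523339 0.2322532326323985
bar 83 [0.62161347 0.23755275 0.10598487] ((620.4146118164062, 235.8601531982422), (55.198265075683594, 14.598894119262695), 35.25910568237305)
4 [ 0.50581852 -0.20711495] [ 0.50992795 -0.18299734]
```

View pics/o.png

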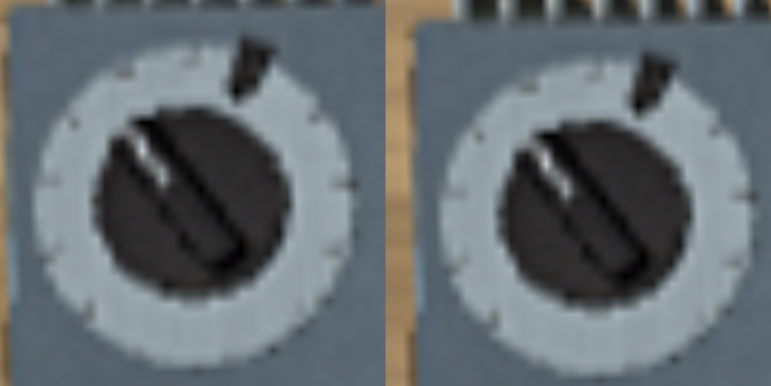

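Both views agree. The dial axis is at about (0.6205, 0.232), the pointer at about +34° and the clip tip at about −21.7° (world), so it needs roughly 0.97 rad clockwise. The pull is at (0.5166, −0.1815), and its measured 59x12 mm at z 0.1407 matches the given sizes. The slide axis is at −7.2°. Next is the dial.

```bash
cat >>h.py <<'E'
def quat(phi):
    a=np.radians(phi+90)/2;return [np.cos(a),np.sin(a),0,0]
def st(n):
    s=arm.get_state();print(n,round(s["t"],2),s["ee_pos"].round(4),"q6",s["q"][5].round(3),"F",s["force"].round(1),"w",round(s["grip_width"],4),"ff",round(s["finger_force"],1))
E
python3 - <<'E'
from h import *
x,y=.6205,.2322
for p0 in(124,-56):
    a=arm.ik([x,y,.107],quat(p0));b=arm.ik([x,y,.107],quat(p0-55.7));print(a,b)
    if a is None or b is None or abs(a[5]-b[5])>1.2: continue
    break
arm.reach([x,y,.2],quat(p0));st("hover")
hit=arm.move_l([x,y,.107],speed=.08,until_force=8);st(f"down {hit}")
if not hit:
    arm.gripper_close(30);st("grip")
    arm.reach([x,y,.107],quat(p0-55.7));st("turned")
    arm.dwell(.2);arm.let_go();st("open")
    arm.move_l([x,y,.2],speed=.12)
    arm.reach([.45,.05,.26],quat(-7.2));st("clear")
    p,d=arm.read_camera("top");np.savez("pics/top1.npz",p=p,d=d)
    o=ortho("top",p,.6205,.232,.06,.08);cv2.imwrite("pics/o1.png",cv2.resize(np.hstack([o,ortho("top",p,.6205,.232,.06,.108)])[:,:,::-1],None,fx=1.6,fy=1.6))
E
```

```text
[ 0.3580817   0.542747    0.08779133  1.11584066  0.         -0.23533025] [0.3580817  0.542747   0.08779133 1.11584066 0.         0.73681815]
hover 1.8 [0.6201 0.2328 0.2001] q6 -0.234 F [ 1.2 -0.  -0.8] w 0.0854 ff 0.0
down False 3.12 [0.6208 0.2323 0.1076] q6 -0.235 F [-0.8  0.5 -0.1] w 0.0855 ff 0.0
grip 3.77 [0.6206 0.2319 0.1072] q6 -0.235 F [ 0.3 -2.2  1.1] w 0.0133 ff 34.3
turned 4.69 [0.6207 0.2315 0.1071] q6 0.735 F [ 1.2 -5.3  2.8] w 0.0133 ff 34.3
open 5.58 [0.6205 0.2322 0.107 ] q6 0.737 F [ 0.3  0.3 -0.1] w 0.0859 ff 0.0
clear 7.52 [0.4505 0.0502 0.2597] q6 1.805 F [-0.5  0.6  1.1] w 0.0852 ff 0.0
```

View pics/o1.png

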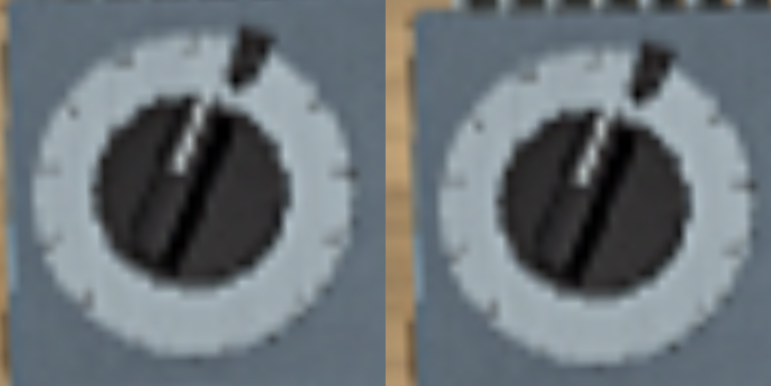

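The pointer is now close to the clip (left panel: pointer end about (205,97), clip tip about (237,90)). The bar and clip angles still need a numerical check.

```bash
python3 - <<'E'
from h import *
ps,ds=arm.read_camera("scene")
for n,p,d in(("top",np.load("pics/top1.npz")["p"],np.load("pics/top1.npz")["d"]),("scene",ps,ds)):
    P=cloud(n,d)
    near=np.hypot(P[...,0]-.6205,P[...,1]-.232)<.034
    q=P[near&(P[...,2]>.102)&(P[...,2]<.116)];r=cv2.minAreaRect((q[:,:2]*1000).astype(np.float32))
    v=np.linalg.svd(q[:,:2]-q[:,:2].mean(0),full_matrices=0)[2][0];print(n,"bar",len(q),q[:,:2].mean(0),r,np.degrees(np.arctan(v[1]/v[0])))
    o=ortho(n,p,.6205,.232,.06,.109).max(-1)   # white line at bar top
    I,J=np.indices(o.shape);X=.0605+.62-I*.0005;Y=.292-J*.0005
    m=(o>140)&(np.hypot(X-.6205,Y-.232)<.027);
    l,lab,stt,_=cv2.connectedComponentsWithStats(m.astype(np.uint8));k=1+stt[1:,4].argmax();m=lab==k
    a=np.c_[X[m],Y[m]];v=np.linalg.svd(a-a.mean(0),full_matrices=0)[2][0];print(" line",m.sum(),a.mean(0),np.degrees(np.arctan(v[1]/v[0])))
    for z in(.078,.082):
        o=ortho(n,p,.6205,.232,.06,z).max(-1);R=np.hypot(X-.6205,Y-.2322)
        A=np.degrees(np.arctan2(Y-.2322,X-.6205))
        m=(o<90)&(R>.038)&(R<.05)&(A<0)&(A>-45);print(" clip",z,m.sum(),X[m].mean(),Y[m].mean(),A[m].mean())
        m=(o>=120)&(R<.056)
        if n=="top":
            c,lb,s_,_=cv2.connectedComponentsWithStats(m.astype(np.uint8));k=1+s_[1:,4].argmax()
            print(" plate box z",z,X[lb==k].min(),X[lb==k].max(),Y[lb==k].min(),Y[lb==k].max())
E
```

```text
top bar 89 [0.61925131 0.23124396] ((619.693115234375, 231.63296508789062), (15.75127124786377, 51.44540786743164), 68.0235595703125) -21.47283348705026
 line 339 [0.63414012 0.2514823 ] -33.80390198704528
 clip 0.078 423 0.6616217494089834 0.2155815602836879 -21.99243676832034
 plate box z 0.078 0.569 0.6755 0.1765 0.2835
 clip 0.082 433 0.6612852193995381 0.21474018475750575 -23.17400037165179
 plate box z 0.082 0.5685 0.6755 0.1765 0.2825
scene bar 78 [0.6197786  0.23503849] ((619.4517822265625, 234.95455932617188), (17.935514450073242, 52.220523834228516), 72.27916717529297) -20.377619510887026
 line 4112 [0.61725681 0.21992461] -14.266924979001443
 clip 0.078 462 0.6616125541125543 0.2157867965367965 -21.74947934499617
 clip 0.082 443 0.6629288939051919 0.21930361173814897 -16.872779743237004
```

Top depth puts the bar at −21.5° and the clip at about −22°, well inside 8°, and the tool yaw (−21.7°) agrees. The gate is next.

```bash
python3 - <<'E'
from h import *
c=np.array([.5166,-.1815]);u=np.array([-np.cos(np.radians(7.2)),np.sin(np.radians(7.2))])
q=quat(-7.2)
arm.reach([*c,.22],q);st("hover")
hit=arm.move_l([*c,.129],speed=.08,until_force=8);st(f"down {hit}")
if not hit:
    arm.gripper_close(80);st("grip")
    arm.move_l([*(c+.035*u),.129],speed=.04);arm.dwell(.7);st("pulled")
    e=arm.get_state()["ee_pos"][:2];print("pull along",(e-c)@u)
    p,d=arm.read_camera("top");np.savez("pics/top2.npz",p=p,d=d)
    s,_=arm.read_camera("scene")
    f=lambda im,x,y,w,h,k:cv2.resize(im[y:y+h,x:x+w,::-1],None,fx=k,fy=k,interpolation=cv2.INTER_CUBIC)
    cv2.imwrite("pics/g.png",np.hstack([f(p,295,140,80,100,5),f(s,185,145,80,100,5)]))
E
```

```text
hover 8.58 [ 0.5166 -0.1806  0.22  ] q6 1.359 F [-0.1  0.2 -0.5] w 0.0855 ff 0.0
down False 9.87 [ 0.5169 -0.1816  0.1295] q6 1.359 F [ 0.1 -0.8  0.6] w 0.0849 ff 0.0
grip 10.53 [ 0.5169 -0.1815  0.1292] q6 1.359 F [-0.2  0.4  3.2] w 0.0108 ff 78.2
pulled 12.26 [ 0.4839 -0.1775  0.1293] q6 1.344 F [ 9.6 -1.  -3.9] w 0.0112 ff 78.0
pull along 0.032935365819413295
```

View pics/g.png

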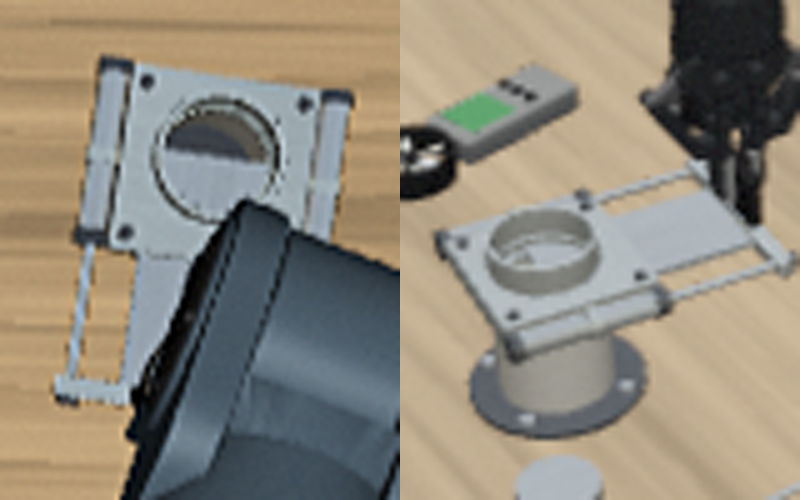

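The blade edge crosses near the middle of the bore (top crop about (217,157)), and the crossbar end shows at about (70,388). The force is about 9.6 N, as expected at half travel. I'll measure the travel from the visible crossbar end and the blade edge, then trim the pull.

```bash
cat >m.py <<'E'
from h import *
th=np.radians(7.2);u=np.array([-np.cos(th),np.sin(th)]);w=np.array([np.sin(th),np.cos(th)]) # w: +y-ish
c=np.array([.5166,-.1815]);mouth=c-.111*u
def meas(p,d):
    P=cloud("top",d);D=P[...,:2]-c;a=D@u;b=D@w;z=P[...,2]
    m=(abs(b-.066)<.007)&(z>.085)&(z<.108)&(a>-.02)&(a<.06)
    # blade edge through the mouth: brightness profile in the z=.0965 plane
    k=arm.get_calibration("top");s=np.arange(-.03,.03,.0005);pr=[]
    for o in np.arange(-.008,.0081,.002):
        X=np.c_[mouth+s[:,None]*u+o*w,0*s+.0965]@k["R"].T+k["t"];q=X@k["intrinsics"].T;q=(q[:,:2]/q[:,2:]).astype(np.float32)
        pr.append(cv2.remap(p.max(-1),q[:,:1],q[:,1:],cv2.INTER_LINEAR)[:,0])
    pr=np.mean(pr,0);g=np.gradient(cv2.GaussianBlur(pr.astype(np.float32)[:,None],(1,9),0)[:,0])
    print("bar a",m.sum(),np.percentile(a[m],[2,50,98]).round(4),"edge s",s[10:-10][g[10:-10].argmax()],pr[::8].round())
E
python3 - <<'E'
from m import *
for n in(0,2):
    f=np.load(f"pics/top{n}.npz");meas(f["p"],f["d"])
E
```

```text
bar a 36 [-0.0176  0.0003  0.0099] edge s 0.02450000000000005 [161. 161. 160. 160. 160. 160. 160. 159. 159. 159. 159. 159. 160. 131.
 136.]
bar a 66 [-0.0173  0.0216  0.044 ] edge s -0.0034999999999999754 [ 88.  81.  81.  75.  72.  70.  85. 162. 176. 173. 173. 173. 174. 174.
 171.]
```

The three estimates are 33 mm (arm), about 34 mm (crossbar) and 31.5 mm (edge). I'll pull 2 mm further and check.

```bash
python3 - <<'E'
from m import *
arm.move_l([*(c+.0372*u),.129],speed=.02);arm.dwell(.8);st("trim")
print((arm.get_state()["ee_pos"][:2]-c)@u)
p,d=arm.read_camera("top");meas(p,d)
# dial still on the clip?
P=cloud("top",d);m=(np.hypot(P[...,0]-.6205,P[...,1]-.232)<.034)&(P[...,2]>.102)&(P[...,2]<.116)
q=P[m][:,:2];v=np.linalg.svd(q-q.mean(0),full_matrices=0)[2][0];print("bar deg",np.degrees(np.arctan(v[1]/v[0])))
E
```

```text
trim 13.42 [ 0.4818 -0.1772  0.1293] q6 1.343 F [ 9.2 -0.8 -3.2] w 0.0105 ff 78.2
0.0350525915062706
bar a 66 [-0.0172  0.0217  0.0454] edge s -0.0014999999999999736 [ 89.  80.  81.  75.  72.  72.  68. 119. 178. 174. 173. 173. 173. 173.
 171.]
bar deg -22.13024566506869
```

All the measurements agree on 33.5–35.5 mm, held still, and the dial is unchanged. I'm handing in.

```bash
python3 -c "
from workcell import arm
print(arm.job_done())"
```

```text
the job is handed in; nothing more can be done
None
```

The job is handed in: the dial pointer stands at the index clip (within about 1° by my measurement) and was released, and the gripper is holding the gate at about 35 mm (half travel) against its spring; the hand-in returned no verdict.

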